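Rack two bamboo jar lids on edge

TASK

Take the two bamboo jar lids out of the sloped black tray and stand each one upright on its edge between the tines of the lid rack, one in each of the two free slots either side of the steel lid. Lower each lid gently until you feel it settle on its rest bars (each slot's bars are set at a different, unknown height) and only then let go; do not drop it or force it down. Leave the steel lid and everything else where it is.

Things in the scene. Friction and masses are not known exactly. Their poses are not given: they have to be found in the camera images.
- tray: Black hard silicone tray, fixed; base 120 (x) by 230 (y) by 8 mm, origin under its middle on the worktop, z up. Two sloped rounded pockets side by side at y = +55 and -55 mm. The slopes face tray +x and rise 60 degrees from level toward tray -x. A 6 mm rim cups the lower half of each lid (standing 12 mm above the slope). A lid comes out along the slope, upward and toward tray -x.
- rim_a (a point): Highest point of lid_a's edge as it lies in the +y pocket, mid-thickness: 130 mm above the worktop, fixed to the tray, tray axes. The slope supports only the lower 52 mm of the lid; the upper 38 mm overhangs with open air above and below for fingers, so any point of the edge near this one can be gripped, one finger on each face.
- rim_b (a point): The same point for lid_b in the -y pocket.
- lid_a: Bamboo screw lid, a plain disc 90 mm in diameter and 16 mm thick, 50 to 100 g, loose. Origin at its centre, z along the disc's axis (out of the upper face). In the tray the upper face looks up and toward tray +x, z axis 60 degrees from vertical. Starts in the tray's +y pocket.
- lid_b: Second identical bamboo lid (90 mm by 16 mm), origin at its centre, z along its axis; it starts in the tray's -y pocket.
- rack: Lid rack, fixed; grey base 130 (x) by 185 (y) by 8 mm, origin under its middle on the worktop, z up. Three slots in a row at y = +60, 0, -60 mm; a lid stands in a slot with its axis along rack y. Per slot four 6 mm steel tines at x = +18 and -18 mm, clear gap 21 mm in y, straight to z = 52 mm, then flared outward 6 mm to tips at z = 65 mm. Guide posts at x = +56 and -56 mm, tops at z = 50 mm.
- slot_left (a point): Middle of the free slot on the rack's +y side, 62 mm above the worktop, rack axes. Two 6 mm rest bars cross the slot at x = +25 and -25 mm; a lid nests between them at x = 0. Their height is locked but not reported and differs per slot and per run: a seated lid's centre ends 55 to 77 mm (lower edge 10 to 32 mm) above the worktop. The bars are cushioned: they give 1 mm per 4 N.
- slot_right (a point): Middle of the free slot on the rack's -y side, 62 mm above the worktop, rack axes; built as slot_left, with its own unknown rest bar height.
- steel_lid: Loose stainless lid, 90 mm in diameter, 16 mm thick, standing in the rack's middle slot with its top 106 mm above the worktop; origin at its centre. Must stay there.
- jar_a: Open glass jar, 82 mm in diameter, 75 mm tall, between tray and rack; origin under its centre. Bystander.
- jar_b: Second open glass jar, same size, to the left; origin under its centre. Bystander.
- cup: Clear acrylic measuring cup with a handle, 80 mm in diameter, 95 mm tall; origin under its centre. Bystander.
- mill: Stainless pepper mill with a brass tip, 58 mm in diameter, 160 mm tall; origin under its centre. Bystander.
- steel_box: Lidded steel box with a snap latch, 83 by 123 mm, 54 mm tall; origin under its centre. Bystander.

How it is judged:
By the outcome, as a careful person would: the job done as asked, in the order asked, and still so for the second after the job is handed in, with the robot touching nothing.
It also fails if it takes over 69 s, if anything falls off the work surface, if the arm or the gripper's body presses on something with over 40 N, if the wrist force passes 120 N, or if a joint passes its speed limit or range.

ROBOT

A 6-joint arm with a two-finger parallel gripper is mounted at the origin on the work surface. World frame = base frame: x ahead of the robot, y to its left, z up, the work surface at z = 0. Lengths are in mm, angles in rad, forces in N, time in s.
With the tool pointing down it reaches from about 350 to 875 mm from the base axis. Payload 4.2 kg.
Tool frame: the origin (TCP) lies on the mounting face of the last link; the fingertips stand 173 mm ahead of it and the grasp point (between the pads) lies 155 mm ahead of it; z points along the fingers, y is the line along which they close (so a half turn about z gives the same grasp; the last joint's range is limited). The gripper opens to 85 mm and grips with 20 to 120 N. Pads are 22 mm wide; open, the fingers measure 114 mm over their backs; the gripper's body (76 mm by 85 mm) begins 54 mm behind the grasp point. The pads swing forward as they close: fully open they stand 13 mm farther back than shut.
Start: joints at [-0.859, 0.385, 0.008, 0, -1.194, -0.259], TCP at [273.44, -561.988, 404.712] pointing down, gripper open.
Joint ranges: [-3.14, 3.14], [-1.21, 2.06], [-1.07, 1.41], [-3.16, 2.05], [-2.99, -0.16], [-3.1, 3.1]. Speed limits (rad/s): [2.79, 2.79, 3.14, 3.14, 3.14, 3.14].

INTERFACE

Orientations are given as a unit quaternion [x, y, z, w].
In Python, from bench import arm gives the robot as it stands.
- The arm moves only by the tool carry_out, never from a script. Its argument "rows" is a list of rows, each a list of 7 numbers: the shift along the tool's x, y, z as a fraction of full scale, then the turn, a rotation vector about the tool's x, y, z as a fraction of full scale, then the opening, from -1 (shut) to 1 (fully open). A call has 1 to 12 rows; each row is the pose to reach, as a shift and turn from the pose commanded when the call began, along the tool's axes at that moment, turning the shorter way round; what a row does not reach only later rows make up. Full scale, the value 1, is 20 cm for a shift and pi rad for a turn. A row lasts 1/8 s, in which the tool goes at most 62.5 mm and 10.7 degrees, less where a joint would pass 70% of its speed; a pose out of reach is approached as far as the arm can. A call with a number of a shift or a turn outside -1 to 1 is refused whole. A call with a gripper value outside its range is refused whole. The fingers move at their own pace and stop on an object; the grip force is fixed at half the most. Time passes only in rows, so rows that repeat a pose let the fingers close. It gives the time, the measured TCP pose, the force, the opening and the grip force at its end, in the units of the state.
- arm.read_state(): the state, without advancing time (a new reading comes with each control period).
- arm.get_image(name): name is "scene" or "top" or "wrist"; returns (picture, depth): 420x560x3 uint8, red, green, blue; 420x560 float32, mm along the optical axis (not along the pixel's ray), 0 where there is no reading.
- arm.calibration(name): a dict with "mtx" (3x3 intrinsics, pixels), "cam_to_world" (4x4, takes a point from camera to world coordinates). Camera axes: x right, y up, looking along -z (the intrinsics and any distortion apply to the point x, -y, -z); pixel columns grow to the right and rows downward; lengths in mm; the calibration is good to about 2 mm. A picture is of the moment at which its call begins: read the wrist's pose just before it. calibration takes no time and is no camera call; for the wrist camera it gives the pose at the moment of the call.
- arm.job_done(): hands the job in; it is judged then, once.
The state is a dict: "clock": time; "joints": joint angles; "joint_vel": joint speeds; "joint_efforts": joint torques, N m; "position": TCP position; "ee_rot": TCP orientation; "contact_force": force on the tool from outside, world axes, zero at the start; "wrist_torque": the same for the moment, N m; "gripper_width": finger opening in mm; "grasp_force": force on a finger pad.
Only numpy, scipy, OpenCV 4.12 (cv2) and the standard library are available. Lean on these libraries where they do the work, as an engineer would, in place of code of your own. Each camera call takes 0.05 s, during which the arm holds its last target. There are 200 camera calls.

## Working session

There is one attempt and no reset: what is moved stays moved. The work goes in short steps, Python scripts to look and compute and a tool call to move; the robot and the scene stay as the last step left them, time stands still between calls to the robot, and variables do not carry over. Pictures are saved under pics/ and viewed, at most 10 in all, crops included, and the job is handed in when it is done.

Besides the shell and the picture viewer there is one more tool, called after "Request:" in YAML: its name, and indented under it one key for each argument. carry_out: Moves the arm, as the interface text tells. Its arguments: {"type":"object","properties":{"rows":{"type":"array"}},"required":["rows"]}

```bash
mkdir -p pics; ls
python3 - <<'E'
from bench import arm
import cv2,numpy as np
s=arm.read_state();print(s)
for n in("scene","top"):
    p,d=arm.get_image(n);c=arm.calibration(n)
    cv2.imwrite(f"pics/{n}0.png",p[:,:,::-1]);np.savez(f"{n}0.npz",p=p,d=d,**c)
    print(n,c)
E
```

```text
pics
{'clock': 0.0, 'joints': array([-8.59359111e-01,  3.85600697e-01,  6.57779823e-03, -5.12178817e-04,
       -1.19398281e+00, -2.58596371e-01]), 'joint_vel': array([ 0.00151895, -0.00099519, -0.00166376,  0.00070525, -0.00076055,
        0.00141427]), 'joint_efforts': array([ 5.94071371e-04, -3.92287660e+01,  1.88398075e+01,  4.18611109e+00,
       -4.68170678e-03,  1.42005865e-05]), 'position': array([ 273.39115897, -561.80263946,  403.57374234]), 'ee_rot': array([-2.24398530e-01,  9.74496805e-01,  1.08825217e-03, -3.04464828e-04]), 'contact_force': array([-0.63926012,  0.74968915,  0.82020526]), 'wrist_torque': array([-0.02714991,  0.02616116,  0.00187849]), 'grasp_force': 0.0, 'gripper_width': 85.42158845379166}
scene {'mtx': array([[404.79415657,   0.        , 276.41463314],
       [  0.        , 404.79415657, 204.88244952],
       [  0.        ,   0.        ,   1.        ]]), 'cam_to_world': array([[-2.49932779e-01, -6.67227156e-01,  7.01670527e-01,
         1.46156210e+03],
       [ 9.68171830e-01, -1.82166332e-01,  1.71635472e-01,
         2.06720829e+02],
       [ 1.33008989e-02,  7.22234969e-01,  6.91519874e-01,
         9.80342185e+02],
       [ 0.00000000e+00,  0.00000000e+00,  0.00000000e+00,
         1.00000000e+00]])}
top {'mtx': array([[408.71024557,   0.        , 277.93884643],
       [  0.        , 408.71024557, 209.35079264],
       [  0.        ,   0.        ,   1.        ]]), 'cam_to_world': array([[ 8.28983622e-03,  9.96519795e-01, -8.29432140e-02,
         5.10422825e+02],
       [-9.99893868e-01,  7.26690849e-03, -1.26271722e-02,
        -1.42837404e+01],
       [-1.19804863e-02,  8.30390882e-02,  9.96474274e-01,
         1.12898940e+03],
       [ 0.00000000e+00,  0.00000000e+00,  0.00000000e+00,
         1.00000000e+00]])}
```

View pics/top0.png

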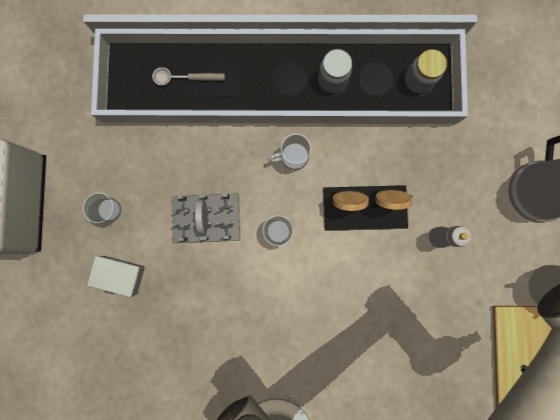

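View pics/scene0.png

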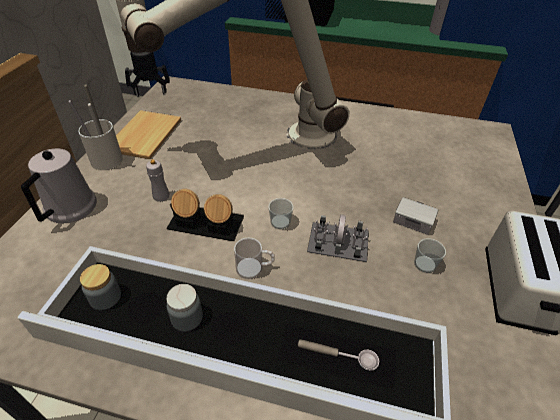

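The tray (top px ~365,208) holds two lids at (351,201) and (394,200). The rack is at (205,217) with the steel lid in its middle slot, and jar_a at (278,230) lies between them. Next I'll measure from masks and depth.

```bash
cat > h.py <<'E'
import numpy as np,cv2
def ray(c,uv):
    uv=np.atleast_2d(uv).astype(float);K=c['mtx'];T=c['cam_to_world']
    d=np.c_[(uv[:,0]-K[0,2])/K[0,0],-(uv[:,1]-K[1,2])/K[1,1],-np.ones(len(uv))]
    return T[:3,3],d@T[:3,:3].T
def onz(c,uv,z):
    o,d=ray(c,uv);return o+d*((z-o[2])/d[:,2])[:,None]
def cloud(c,d,m):
    v,u=np.nonzero(m&(d>0));o,r=ray(c,np.c_[u,v]);return o+r*d[v,u][:,None]
E
python3 - <<'E'
from h import *
for n,boxes in(("top",[(325,185,372,232),(372,185,420,232)]),("scene",[(165,185,202,226),(202,190,240,230)])):
    c=np.load(f"{n}0.npz");hsv=cv2.cvtColor(c['p'],cv2.COLOR_RGB2HSV)
    br=(hsv[...,0]>5)&(hsv[...,0]<25)&(hsv[...,1]>110)&(hsv[...,2]>70)
    for b in boxes:
        m=np.zeros_like(br);m[b[1]:b[3],b[0]:b[2]]=br[b[1]:b[3],b[0]:b[2]]
        k,l,s,_=cv2.connectedComponentsWithStats(m.astype(np.uint8));m=l==1+s[1:,4].argmax()
        me=cv2.erode(m.astype(np.uint8),np.ones((3,3)))>0
        P=cloud(c,c['d'],me);q=P.mean(0);w=np.linalg.svd(P-np.median(P,0))[2]
        print(n,m.sum(),"mean",q.round(1),"med",np.median(P,0).round(1),"normal",w[2].round(3),"min",P.min(0).round(),"max",P.max(0).round())
c=np.load("top0.npz");p=c['p'];hsv=cv2.cvtColor(p,cv2.COLOR_RGB2HSV)
# tray: black incl. brown ; rack: grey base
W=cloud(c,c['d'],np.ones(p.shape[:2],bool)).reshape(420,560,3)
for nm,b,f in(("tray",(315,180,420,240),lambda h:h[...,2]<45),("rack",(160,185,250,250),lambda h:(h[...,1]<45)&(h[...,2]<150))):
    m=f(hsv);M=np.zeros(m.shape,np.uint8);M[b[1]:b[3],b[0]:b[2]]=m[b[1]:b[3],b[0]:b[2]]
    low=(W[...,2]<16)&(W[...,2]>4)
    M=M&low; M=cv2.morphologyEx(M.astype(np.uint8),cv2.MORPH_OPEN,np.ones((3,3)))
    v,u=np.nonzero(M);P=onz(c,np.c_[u,v],8)
    r=cv2.minAreaRect(P[:,:2].astype(np.float32));print(nm,M.sum(),r)
v,u=np.mgrid[185:250,160:250]
Wr=W[185:250,160:250];t=Wr[...,2]>85;print("steel top",Wr[t].mean(0),t.sum(),Wr[t].min(0),Wr[t].max(0))
big=cv2.resize(p[175:250,155:425],None,fx=2.9,fy=2.9,interpolation=cv2.INTER_CUBIC)
cv2.imwrite("pics/crop.png",big[:,:,::-1])
E
```

```text
top 596 mean [ 619.  -183.4  106.6] med [ 617.3 -183.2  110. ] normal [-0.82  -0.03  -0.572] min [ 596. -225.   63.] max [ 646. -143.  135.]
top 592 mean [ 623.1 -291.   106. ] med [ 623.2 -290.5  110.2] normal [-0.83  -0.044 -0.557] min [ 599. -335.   62.] max [ 650. -251.  134.]
scene 608 mean [ 630.8 -296.5   95.7] med [ 631.3 -296.7   96. ] normal [0.868 0.018 0.496] min [ 607. -339.   58.] max [ 652. -256.  131.]
scene 622 mean [ 627.3 -186.6   95.5] med [ 627.2 -186.4   94.7] normal [0.871 0.017 0.491] min [ 604. -229.   56.] max [ 649. -148.  131.]Traceback (most recent call last):
  File "<stdin>", line 13, in <module>
ValueError: cannot reshape array of size 702948 into shape (420,560,3)
```

Run:
```python
from h import *
c=dict(np.load("top0.npz"));p=c['p'];hsv=cv2.cvtColor(p,cv2.COLOR_RGB2HSV)
d=np.where(c['d']>0,c['d'],1)
W=cloud(c,d,np.ones(p.shape[:2],bool)).reshape(420,560,3)
for nm,b,f in(("tray",(315,180,420,240),lambda h:h[...,2]<45),("rack",(160,185,250,250),lambda h:(h[...,2]<120))):
    m=f(hsv);M=np.zeros(m.shape,np.uint8);M[b[1]:b[3],b[0]:b[2]]=m[b[1]:b[3],b[0]:b[2]]
    M=M&((W[...,2]<16)&(W[...,2]>4)); M=cv2.morphologyEx(M.astype(np.uint8),cv2.MORPH_OPEN,np.ones((3,3)))
    v,u=np.nonzero(M);P=onz(c,np.c_[u,v],8)
    print(nm,M.sum(),cv2.minAreaRect(P[:,:2].astype(np.float32)))
Wr=W[185:250,160:250];t=Wr[...,2]>80;print("steel top",Wr[t].mean(0),t.sum(),Wr[t].min(0),Wr[t].max(0),cv2.minAreaRect(Wr[t][:,:2].astype(np.float32)))
for nm,b in(("jar_a",(262,212,296,248)),("cup",(265,130,316,172)),("mill",(425,222,475,252))):
    X=W[b[1]:b[3],b[0]:b[2]];t=X[...,2]>40;print(nm,X[t].min(0).round(),X[t].max(0).round())
cs=np.load("scene0.npz");ps=cs['p']
a=cv2.resize(p[180:250,160:250],(540,420),interpolation=cv2.INTER_CUBIC)
cv2.imwrite("pics/crop.png",a[:,:,::-1])
```

```text
tray 1626 ((611.0081176757812, -239.40306091308594), (116.05223083496094, 224.18948364257812), 1.8256313800811768)
rack 69 ((560.5555419921875, 213.88040161132812), (75.6501235961914, 86.80963134765625), 8.41069221496582)
steel top [571.91847875 181.23083653 183.9898801 ] 260 [510.40808191 -14.18087972  80.22238684] [ 617.87269511  209.49235668 1127.99973174] ((533.7662963867188, 112.42971801757812), (247.014404296875, 72.85232543945312), 63.166297912597656)
jar_a [504. -40.  40.] [ 584.   40. 1128.]
cup [511. -82.  41.] [ 793.   27. 1128.]
mill [ 507. -462.   40.] [ 557.  -15. 1128.]
```

View pics/crop.png

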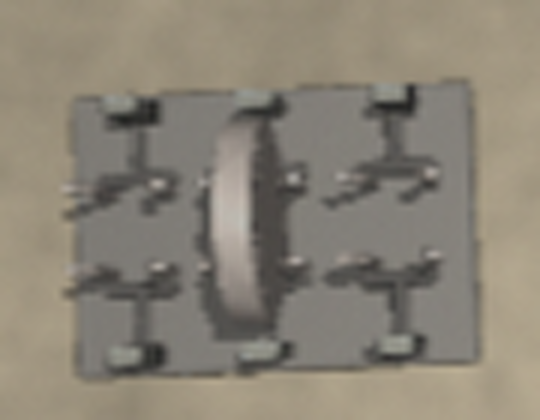

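The crop shows the rack base with corners at about (76,98), (468,82), (480,360) and (78,377). The steel lid is in the middle slot, and the free slots are left and right of it. Now I'll write a planning helper and make the first approach.

```bash
cat >> h.py <<'E'
from scipy.spatial.transform import Rotation as Ro
def frame(z,y):
    z=np.array(z,float)/np.linalg.norm(z);y=np.array(y,float);y-=z*(y@z);y/=np.linalg.norm(y)
    return np.c_[np.cross(y,z),y,z]
def plan(s,pos,R):
    "row (6 fractions) from the measured pose to TCP pos,R"
    R0=Ro.from_quat(s['ee_rot']);sh=R0.inv().apply(np.array(pos)-s['position']);rv=(R0.inv()*Ro.from_matrix(R)).as_rotvec()
    print("row",(sh/200).round(4),(rv/np.pi).round(4),"dist",np.linalg.norm(sh).round(1),"deg",np.degrees(np.linalg.norm(rv)).round(1))
yt=np.radians(2.2);TX=np.array([np.cos(yt),np.sin(yt),0]);TY=np.array([-np.sin(yt),np.cos(yt),0]);Z=np.array([0,0,1.])
D=.5*TX-.866*Z; AX=.866*TX+.5*Z
RG=frame(D,-AX)
A=np.array([620.3,-186,91.5]);B=np.array([623.9,-295.5,91.7])
def grasp(C,back,dep=14): # dep: grasp point below rim; back: retreat
    return C-D*(45-dep+back+155)
E
python3 - <<'E'
from h import *
from bench import arm
c=np.load("top0.npz")
q=np.array([(76,98),(468,82),(480,360),(78,377)])/6+(160,180)-.4
P=onz(c,q,8)[:,:2];r=cv2.minAreaRect(P.astype(np.float32));print(P.round(1),r,P.mean(0))
e=P[0]+P[3]-P[1]-P[2];print("yaw of +y",np.degrees(np.arctan2(-e[0],e[1])))
e=P[0]+P[1]-P[2]-P[3];print("yaw of +x",np.degrees(np.arctan2(e[1],e[0])))
s=arm.read_state();print(grasp(A,85));plan(s,grasp(A,85),RG)
E
```

```text
[[638.9 292.8]
 [647.5 111.8]
 [519.8 104.2]
 [510.6 288.1]] ((579.312255859375, 199.37661743164062), (128.3636474609375, 184.06564331054688), 2.881600856781006) [579.20856733 199.23410851]
yaw of +y 2.8121433580284094
yaw of +x 2.759009689440641
[ 484.89987483 -191.20154813  326.186     ]
row [-1.7617  1.2032  0.3898] [ 0.1481 -0.096  -0.3594] dist 433.7 deg 72.1
```

Request:
carry_out:
  rows:
    - [-0.9, 0.6, 0.19, 0.148, -0.096, -0.36, 1]
    - [-0.9, 0.6, 0.19, 0.148, -0.096, -0.36, 1]
    - [-0.9, 0.6, 0.19, 0.148, -0.096, -0.36, 1]
    - [-0.9, 0.6, 0.19, 0.148, -0.096, -0.36, 1]
    - [-0.9, 0.6, 0.19, 0.148, -0.096, -0.36, 1]
    - [-0.9, 0.6, 0.19, 0.148, -0.096, -0.36, 1]
    - [-0.9, 0.6, 0.19, 0.148, -0.096, -0.36, 1]
    - [-0.9, 0.6, 0.19, 0.148, -0.096, -0.36, 1]

```text
clock: 1.1
position: [382.6, -375.7, 366.7]
ee_rot: [0.696, -0.67, 0.18, -0.186]
contact_force: [0.5, -1.1, -0.3]
gripper_width: 85.0
grasp_force: 0.0
```

Run:
```python
from h import *
from bench import arm
s=arm.read_state();print(s['clock'],s['position'],s['joints'].round(2));plan(s,grasp(A,85),RG)
```

```text
1.1 [ 382.58701775 -375.68469798  366.70003315] [-0.57  0.21 -0.22 -0.44 -0.74  0.87]
row [-0.9027 -0.3719  0.4477] [-0.0001 -0.0004  0.    ] dist 214.8 deg 0.1
```

Request:
carry_out:
  rows:
    - [-0.9, -0.37, 0.448, 0, 0, 0, 0.3]
    - [-0.9, -0.37, 0.448, 0, 0, 0, 0.3]
    - [-0.9, -0.37, 0.448, 0, 0, 0, 0.3]
    - [-0.9, -0.37, 0.448, 0, 0, 0, 0.3]
    - [-0.9, -0.37, 0.448, 0, 0, 0, 0.3]

```text
clock: 1.72
position: [484.7, -189.3, 324.8]
ee_rot: [0.698, -0.668, 0.179, -0.186]
contact_force: [-0.4, 0.0, -0.1]
gripper_width: 55.7
grasp_force: 0.0
```

Run:
```python
from h import *
from bench import arm
s=arm.read_state();print(s['position'],s['gripper_width']);plan(s,grasp(A,0),RG)
c=arm.calibration("wrist");p,d=arm.get_image("wrist")
cv2.imwrite("pics/w1.png",p[:,:,::-1]);np.savez("w1.npz",p=p,d=d,**c)
hsv=cv2.cvtColor(p,cv2.COLOR_RGB2HSV)
br=((hsv[...,0]>5)&(hsv[...,0]<25)&(hsv[...,1]>110)&(hsv[...,2]>70)).astype(np.uint8)
br=cv2.morphologyEx(br,cv2.MORPH_OPEN,np.ones((5,5)))
k,l,st,_=cv2.connectedComponentsWithStats(br)
for i in range(1,k):
    if st[i,4]<400:continue
    P=cloud(c,d,cv2.erode((l==i).astype(np.uint8),np.ones((5,5)))>0)
    L=(P-(A+B)/2)@np.c_[TX,TY,Z]
    print(st[i],"world min",P.min(0).round(1),"max",P.max(0).round(1),"along AX 5/95%",np.percentile((P-A)@AX,[5,50,95]).round(1),"along -D max",((P-A)@-D).max().round(1))
print(c)
```

```text
[ 484.74216873 -189.25483305  324.76612897] 55.73230500690544
row [ 0.0102 -0.0049  0.419 ] [0.0008 0.0003 0.0015] dist 83.8 deg 0.3
[ 267    0   27  129 3219] world min [ 597.2 -332.2  105.6] max [ 617.5 -258.6  132.5] along AX 5/95% [-5.6  0.1  6.1] along -D max 45.2
[ 268  159   23  107 2305] world min [ 594.1 -231.7   95.1] max [ 623.5 -157.6  132.5] along AX 5/95% [-5.   0.6  6.3] along -D max 44.4
{'mtx': array([[299.48427014,   0.        , 282.33755809],
       [  0.        , 299.48427014, 214.27385916],
       [  0.        ,   0.        ,   1.        ]]), 'cam_to_world': array([[-8.65493268e-01,  1.93261259e-01, -4.62137954e-01,
         5.02756405e+02],
       [-3.85471688e-02, -9.45537534e-01, -3.23222661e-01,
        -2.67869935e+02],
       [-4.99435200e-01, -2.61932927e-01,  8.25806044e-01,
         2.97832613e+02],
       [ 0.00000000e+00,  0.00000000e+00,  0.00000000e+00,
         1.00000000e+00]])}
```

View pics/w1.png

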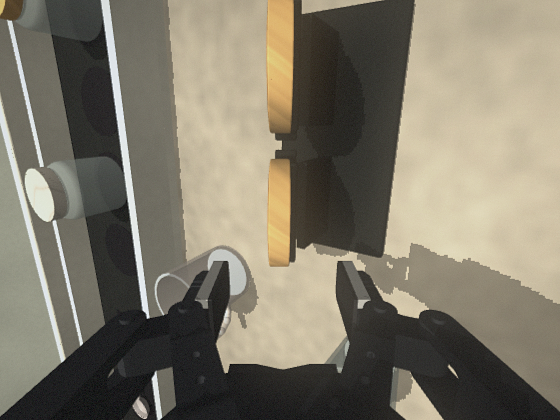

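The wrist view shows both lids edge-on at columns 268–292: lid_b in rows 0–133, lid_a in rows 159–266. The fingers straddle the lid's thickness correctly. I'll fit the rim circle to get the lateral centre.

Run:
```python
from h import *
from bench import arm
from scipy.optimize import least_squares
c=dict(np.load("w1.npz"));p=c['p'];d=c['d'];hsv=cv2.cvtColor(p,cv2.COLOR_RGB2HSV)
br=((hsv[...,0]>5)&(hsv[...,0]<25)&(hsv[...,1]>110)&(hsv[...,2]>70)).astype(np.uint8)
br=cv2.morphologyEx(br,cv2.MORPH_OPEN,np.ones((5,5)))
for nm,C,r0,r1 in(("b",B,0,145),("a",A,150,290)):
    m=np.zeros_like(br);m[r0:r1,255:310]=br[r0:r1,255:310]
    P=cloud(c,d,cv2.erode(m,np.ones((5,5)))>0)-C
    X=P@TY;Y=P@-D
    f=least_squares(lambda q:np.hypot(X-q[0],Y-q[1])-45,[0,0],loss='soft_l1')
    print(nm,"centre off TY,-D",f.x.round(2),"rms",np.sqrt((f.fun**2).mean()).round(2),"AX",np.median(P@AX).round(2))
s=arm.read_state();A2=A.copy();plan(s,grasp(A,0),RG)
```

```text
b centre off TY,-D [-1.83 -2.38] rms 0.6 AX 0.56
a centre off TY,-D [-1.3  -2.25] rms 0.57 AX 0.61
row [ 0.0047 -0.0044  0.4221] [0.0004 0.     0.0011] dist 84.4 deg 0.2
```

Request:
carry_out:
  rows:
    - [0.011, -0.007, 0.15, 0, 0, 0.001, 0.0]
    - [0.011, -0.007, 0.3, 0, 0, 0.001, 0.0]
    - [0.011, -0.007, 0.36, 0, 0, 0.001, 0.0]
    - [0.011, -0.007, 0.4, 0, 0, 0.001, 0.0]
    - [0.011, -0.007, 0.418, 0, 0, 0.001, 0.0]
    - [0.011, -0.007, 0.418, 0, 0, 0.001, 0.0]

```text
clock: 2.52
position: [527.4, -191.9, 254.7]
ee_rot: [0.696, -0.67, 0.18, -0.187]
contact_force: [0.2, -0.6, 1.1]
gripper_width: 42.7
grasp_force: 0.0
```

Request:
carry_out:
  rows:
    - [0, 0, 0, 0, 0, 0, -0.4]
    - [0, 0, 0, 0, 0, 0, -0.7]
    - [0, 0, 0, 0, 0, 0, -1]
    - [0, 0, 0, 0, 0, 0, -1]
    - [0, 0, 0, 0, 0, 0, -1]

```text
clock: 3.15
position: [527.5, -191.8, 254.9]
ee_rot: [0.696, -0.67, 0.18, -0.187]
contact_force: [-2.8, 1.0, 6.2]
gripper_width: 15.6
grasp_force: 59.2
```

Request:
carry_out:
  rows:
    - [0, 0, -0.05, 0, 0, 0, -1]
    - [0, 0, -0.15, 0, 0, 0, -1]
    - [0, 0, -0.35, 0, 0, 0, -1]
    - [0, 0, -0.6, 0, 0, 0, -1]
    - [0, 0, -0.8, 0, 0, 0, -1]
    - [0, 0, -0.8, 0, 0, 0, -1]

```text
clock: 3.9
position: [446.2, -194.8, 395.8]
ee_rot: [0.695, -0.669, 0.182, -0.188]
contact_force: [-0.4, 1.5, -1.3]
gripper_width: 14.7
grasp_force: 59.5
```

```bash
cat >> h.py <<'E'
yr=np.radians(2.8);RX=np.array([np.cos(yr),np.sin(yr),0]);RY=np.array([-np.sin(yr),np.cos(yr),0])
RC=np.array([579.2,199.2,0]);RP=frame(-Z,-RY)
def slot(y,z,x=0): return RC+RX*x+RY*y+Z*z
E
python3 - <<'E'
from h import *
from bench import arm
s=arm.read_state();print(s['clock'],s['position'],s['gripper_width'],s['joints'].round(2));plan(s,slot(60,380),RP)
E
```

```text
3.9 [ 446.17077409 -194.81712911  395.82855546] 14.712448803328872 [-0.1   0.07 -0.43 -0.13 -0.55  0.23]
row [-2.2439 -0.5961  0.4367] [-0.1313 -0.1336 -0.4906] dist 472.5 deg 94.5
```

Request:
carry_out:
  rows:
    - [-0.95, -0.25, 0.18, -0.131, -0.134, -0.491, -1]
    - [-0.95, -0.25, 0.18, -0.131, -0.134, -0.491, -1]
    - [-0.95, -0.25, 0.18, -0.131, -0.134, -0.491, -1]
    - [-0.95, -0.25, 0.18, -0.131, -0.134, -0.491, -1]
    - [-0.95, -0.25, 0.18, -0.131, -0.134, -0.491, -1]
    - [-0.95, -0.25, 0.18, -0.131, -0.134, -0.491, -1]
    - [-0.95, -0.25, 0.18, -0.131, -0.134, -0.491, -1]
    - [-0.95, -0.25, 0.18, -0.131, -0.134, -0.491, -1]
    - [-0.95, -0.25, 0.18, -0.131, -0.134, -0.491, -1]
    - [-0.95, -0.25, 0.18, -0.131, -0.134, -0.491, -1]

```text
clock: 5.15
position: [501.6, -2.3, 384.8]
ee_rot: [1.0, 0.025, -0.004, -0.001]
contact_force: [0.0, 0.9, -0.9]
gripper_width: 15.1
grasp_force: 59.3
```

Run:
```python
from h import *
from bench import arm
s=arm.read_state();print(s['clock'],s['position'],s['gripper_width'],s['joints'].round(2));plan(s,slot(60,395),RP)
```

```text
5.15 [501.60286058  -2.33654797 384.84889152] 15.143762406589119 [ 0.32  0.19 -0.31 -0.   -1.07  1.3 ]
row [ 0.4367 -1.2875 -0.0521] [-0.0006  0.0028  0.0001] dist 272.1 deg 0.5
```

Request:
carry_out:
  rows:
    - [0.3, -0.55, -0.05, 0, 0.003, 0, -1]
    - [0.3, -0.55, -0.05, 0, 0.003, 0, -1]
    - [0.3, -0.55, -0.05, 0, 0.003, 0, -1]
    - [0.3, -0.55, -0.05, 0, 0.003, 0, -1]
    - [0.3, -0.55, -0.05, 0, 0.003, 0, -1]

```text
clock: 5.78
position: [555.5, 109.4, 396.0]
ee_rot: [1.0, 0.024, 0.001, -0.001]
contact_force: [-0.4, -0.4, -0.8]
gripper_width: 14.9
grasp_force: 59.4
```

Run:
```python
from h import *
from bench import arm
s=arm.read_state();print(s['clock'],s['position'],s['contact_force'],s['wrist_torque']);plan(s,slot(60,395),RP)
c=arm.calibration("wrist");p,d=arm.get_image("wrist");np.savez("w2.npz",p=p,d=d,**c)
cv2.imwrite("pics/w2.png",cv2.resize(p,(784,588),interpolation=cv2.INTER_CUBIC)[:,:,::-1])
print(c)
```

```text
5.775 [555.47814039 109.36133344 396.02591222] [-0.44806599 -0.36801232 -0.77232091] [-0.02262334 -0.02476838 -0.00530449]
row [ 0.1403 -0.7429  0.0071] [-0.0007 -0.0008 -0.    ] dist 151.2 deg 0.2
{'mtx': array([[299.48427014,   0.        , 282.33755809],
       [  0.        , 299.48427014, 214.27385916],
       [  0.        ,   0.        ,   1.        ]]), 'cam_to_world': array([[ 4.88607313e-02,  9.52526473e-01,  3.00509478e-01,
         6.32844936e+02],
       [-9.98804622e-01,  4.70179847e-02,  1.33654659e-02,
         1.12001706e+02],
       [-1.39838990e-03, -3.00803302e-01,  9.53685178e-01,
         3.65050201e+02],
       [ 0.00000000e+00,  0.00000000e+00,  0.00000000e+00,
         1.00000000e+00]])}
```

View pics/w2.png

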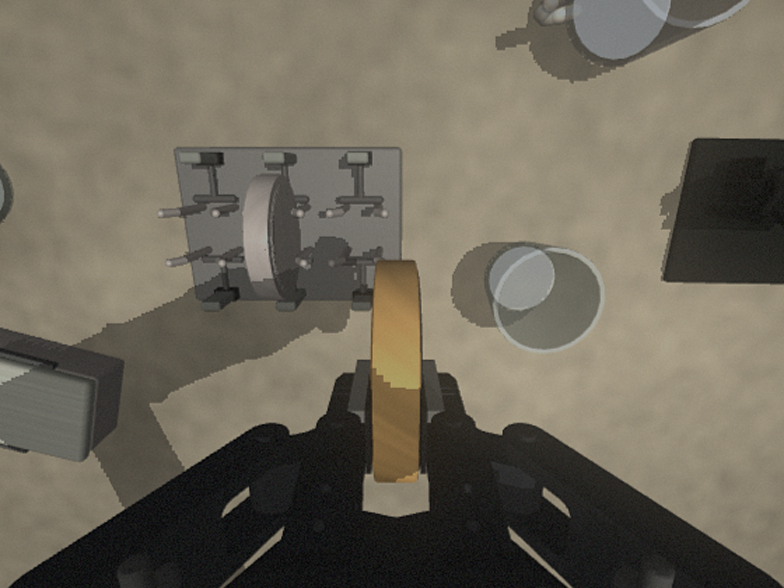

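The wrist view shows the rack: left-slot tine tips near (163,214), (218,212), (170,262) and (225,256), with right-slot tips near (333,212) and (383,213). The steel lid is at (270,235). I'll turn these into world points.

Run:
```python
from h import *
c=dict(np.load("w2.npz"));d=c['d']
L=np.array([(163,214),(218,212),(170,262),(225,257)])/1.4;Rr=np.array([(332,213),(384,213)])/1.4
for q in(L,Rr):
    P=onz(c,q,63);print(P[:,:2].round(1).tolist(),"rack frame of mean",((P.mean(0)-RC)@np.c_[RX,RY]).round(1))
co=np.array([(175,149),(401,149),(197,301)])/1.4;P=onz(c,co,8);print("corners",P[:,:2].round(1).tolist(),((P-RC)@np.c_[RX,RY]).round(1).tolist())
W=cloud(c,np.where(d>0,d,1),np.ones(d.shape,bool)).reshape(420,560,3)
m=(W[...,2]>50)&(W[...,2]<72);m[:,:100]=0;m[:100]=0;m[200:]=0;m[:,285:]=0
k,l,st,_=cv2.connectedComponentsWithStats(m.astype(np.uint8),connectivity=8)
for i in range(1,k):
    if st[i,4]>3:
        q=W[l==i];print(st[i].tolist(),q.mean(0).round(1),((q.mean(0)-RC)@np.c_[RX,RY]).round(1),"zmax",q[:,2].max().round(1))
s=(W[...,2]>75)&(W[...,2]<112);s[:,:150]=0;s[:100]=0;s[230:]=0;s[:,225:]=0
q=W[s];print("steel",len(q),((q-RC)@np.c_[RX,RY]).min(0).round(1),((q-RC)@np.c_[RX,RY]).max(0).round(1),q[:,2].max())
# held lid: brown
hsv=cv2.cvtColor(c['p'],cv2.COLOR_RGB2HSV);br=((hsv[...,0]>5)&(hsv[...,0]<25)&(hsv[...,1]>110)&(hsv[...,2]>70)).astype(np.uint8);br[:180]=0
P=cloud(c,d,cv2.erode(br,np.ones((3,3)))>0);from scipy.spatial.transform import Rotation
T=np.array([555.48,109.36,396.03])
# in-plane circle
from scipy.optimize import least_squares
X=(P-T)@RX;Y=(P-T)[:,2];f=least_squares(lambda q:np.hypot(X-q[0],Y-q[1])-45,[0,-190],loss='soft_l1');print("lid centre rel TCP x,z",f.x,"rms",np.sqrt((f.fun**2).mean()))
y=(P-T)@RY;print("lid y pct",np.percentile(y,[1,5,50,95,99]).round(1))
lo=Y<-190;print("lid y low part",np.percentile(y[lo],[2,50,98]),"high",np.percentile(y[~lo],[2,50,98]))
```

```text
[[593.5, 275.6], [596.8, 236.5], [558.7, 274.6], [564.5, 233.9]] rack frame of mean [ 1.9 55.9]
[[600.1, 155.7], [601.9, 118.9]] rack frame of mean [ 18.7 -62.9]
corners [[638.5, 289.7], [647.4, 108.6], [510.6, 284.0]] [[63.7, 87.5], [63.7, -93.8], [-64.3, 88.1]]
[196, 109, 7, 8, 16] [635.9 195.5  50.4] [56.4 -6.5] zmax 51.1
[134, 110, 5, 7, 9] [632.1 258.9  50.4] [55.8 57.1] zmax 50.8
[191, 110, 5, 6, 11] [636.2 201.3  50.5] [57.1 -0.7] zmax 51.3
[250, 110, 4, 5, 7] [638.9 143.4  50.6] [ 56.9 -58.7] zmax 51.3
[254, 114, 4, 3, 5] [636.5 139.3  50.6] [ 54.3 -62.6] zmax 51.2
[183, 125, 27, 75, 444] [589.7 189.7  61.7] [ 10. -10.] zmax 72.0
[112, 149, 18, 7, 101] [594.1 273.6  58.8] [18.6 73.6] zmax 65.8
[150, 149, 8, 7, 42] [596.2 239.3  62.1] [18.9 39.2] zmax 66.0
[208, 149, 10, 7, 52] [599.  180.7  61. ] [ 18.8 -19.4] zmax 65.5
[233, 149, 13, 7, 73] [600.1 154.5  59.7] [ 18.7 -45.7] zmax 66.1
[266, 149, 12, 7, 63] [601.8 121.8  60.2] [ 18.8 -78.4] zmax 65.2
[172, 150, 2, 5, 6] [597.1 219.4  63.5] [18.9 19.3] zmax 64.3
[118, 183, 18, 8, 94] [558.5 271.7  58.5] [-17.1  73.4] zmax 66.1

[... 417 characters left out ...]
8  5.5  6.2]Traceback (most recent call last):
  File "<stdin>", line 23, in <module>
    return _quantile_unchecked(
        a, q, axis, out, overwrite_input, method, keepdims, weights)
    return _ureduce(a,
                    func=_quantile_ureduce_func,
    ...<5 lines>...
                    overwrite_input=overwrite_input,
                    method=method)
    r = func(a, **kwargs)
    result = _quantile(arr,
                       quantiles=q,
    ...<2 lines>...
                       out=out,
                       weights=wgt)
    slices_having_nans = np.isnan(arr[-1, ...])
                                  ~~~^^^^^^^^^
IndexError: index -1 is out of bounds for axis 0 with size 0
```

Request:
carry_out:
  rows:
    - [0.05, -0.25, 0.01, -0.001, -0.001, 0, -1]
    - [0.1, -0.5, 0.01, -0.001, -0.001, 0, -1]
    - [0.154, -0.72, 0.05, -0.001, -0.001, 0, -1]
    - [0.154, -0.736, 0.2, -0.001, -0.001, 0, -1]
    - [0.154, -0.736, 0.35, -0.001, -0.001, 0, -1]
    - [0.154, -0.736, 0.382, -0.001, -0.001, 0, -1]
    - [0.154, -0.736, 0.382, -0.001, -0.001, 0, -1]
    - [0.154, -0.736, 0.382, -0.001, -0.001, 0, -1]

```text
clock: 6.82
position: [580.0, 258.9, 322.2]
ee_rot: [1.0, 0.025, 0.002, -0.0]
contact_force: [-0.4, 0.6, -0.0]
gripper_width: 15.2
grasp_force: 59.5
```

Run:
```python
from h import *
from bench import arm
s=arm.read_state();print(s['clock'],s['position'],s['contact_force'],s['wrist_torque']);plan(s,slot(58.7,320,2.8),RP);print(((s['position']-RC)@np.c_[RX,RY]).round(2))
c=arm.calibration("wrist");p,d=arm.get_image("wrist");np.savez("w3.npz",p=p,d=d,**c)
ps,ds=arm.get_image("scene")
a=cv2.resize(ps[190:270,290:390],(480,384),interpolation=cv2.INTER_CUBIC);b=cv2.resize(p[60:,120:440],(300,338))
o=np.zeros((384,780,3),np.uint8);o[:,:480]=a;o[:338,480:]=b
cv2.imwrite("pics/w3.png",o[:,:,::-1])
```

```text
6.825 [579.99619282 258.85040923 322.19551851] [-0.40002866  0.58742245 -0.04874568] [ 0.0128284  -0.01859098 -0.00370153]
row [-0.0046  0.0042  0.011 ] [-0.0002 -0.001   0.0004] dist 2.5 deg 0.2
[ 3.71 59.54]
```

View pics/w3.png

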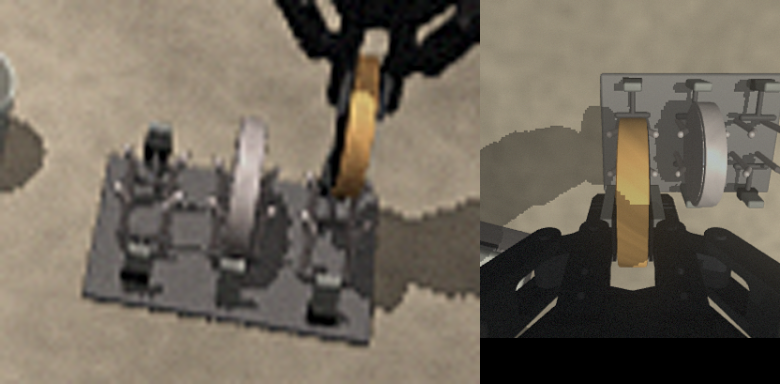

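Request:
carry_out:
  rows:
    - [-0.003, 0.002, 0.06, 0, 0, 0, -1]
    - [-0.003, 0.002, 0.11, 0, 0, 0, -1]
    - [-0.003, 0.002, 0.13, 0, 0, 0, -1]
    - [-0.003, 0.002, 0.15, 0, 0, 0, -1]
    - [-0.003, 0.002, 0.16, 0, 0, 0, -1]
    - [-0.003, 0.002, 0.16, 0, 0, 0, -1]

```text
clock: 7.68
position: [579.0, 258.7, 288.3]
ee_rot: [1.0, 0.025, 0.0, 0.0]
contact_force: [-0.0, -0.1, -0.2]
gripper_width: 15.3
grasp_force: 59.5
```

Request:
carry_out:
  rows:
    - [0, 0, 0.015, 0, 0, 0, -1]
    - [0, 0, 0.03, 0, 0, 0, -1]
    - [0, 0, 0.045, 0, 0, 0, -1]
    - [0, 0, 0.055, 0, 0, 0, -1]
    - [0, 0, 0.055, 0, 0, 0, -1]

```text
clock: 8.3
position: [578.9, 258.6, 277.1]
ee_rot: [1.0, 0.025, -0.0, 0.001]
contact_force: [-0.0, -1.1, -1.2]
gripper_width: 15.3
grasp_force: 59.5
```

Request:
carry_out:
  rows:
    - [0, 0, 0.01, 0, 0, 0, -1]
    - [0, 0, 0.02, 0, 0, 0, -1]
    - [0, 0, 0.03, 0, 0, 0, -1]
    - [0, 0, 0.035, 0, 0, 0, -1]
    - [0, 0, 0.035, 0, 0, 0, -1]

```text
clock: 8.93
position: [579.0, 258.6, 270.3]
ee_rot: [1.0, 0.025, 0.0, 0.001]
contact_force: [-0.2, 0.2, -0.8]
gripper_width: 14.6
grasp_force: 59.5
```

Request:
carry_out:
  rows:
    - [0, 0, 0.005, 0, 0, 0, -1]
    - [0, 0, 0.01, 0, 0, 0, -1]
    - [0, 0, 0.015, 0, 0, 0, -1]
    - [0, 0, 0.015, 0, 0, 0, -1]

```text
clock: 9.43
position: [579.0, 258.6, 267.3]
ee_rot: [1.0, 0.025, 0.0, 0.0]
contact_force: [0.2, 0.3, -1.5]
gripper_width: 15.3
grasp_force: 59.5
```

Request:
carry_out:
  rows:
    - [0, 0, 0.005, 0, 0, 0, -1]
    - [0, 0, 0.01, 0, 0, 0, -1]
    - [0, 0, 0.015, 0, 0, 0, -1]
    - [0, 0, 0.015, 0, 0, 0, -1]

```text
clock: 9.93
position: [579.0, 258.6, 264.2]
ee_rot: [1.0, 0.025, 0.0, 0.001]
contact_force: [0.1, -0.5, -0.3]
gripper_width: 15.0
grasp_force: 59.5
```

Request:
carry_out:
  rows:
    - [0, 0, 0.005, 0, 0, 0, -1]
    - [0, 0, 0.01, 0, 0, 0, -1]
    - [0, 0, 0.01, 0, 0, 0, -1]

```text
clock: 10.3
position: [579.0, 258.6, 262.3]
ee_rot: [1.0, 0.025, 0.0, 0.001]
contact_force: [0.5, 0.5, 0.2]
gripper_width: 14.9
grasp_force: 59.5
```

Request:
carry_out:
  rows:
    - [0, 0, 0.005, 0, 0, 0, -1]
    - [0, 0, 0.01, 0, 0, 0, -1]
    - [0, 0, 0.01, 0, 0, 0, -1]

```text
clock: 10.68
position: [579.0, 258.6, 260.2]
ee_rot: [1.0, 0.025, 0.0, 0.001]
contact_force: [-0.1, -0.3, -1.0]
gripper_width: 15.1
grasp_force: 59.5
```

Request:
carry_out:
  rows:
    - [0, 0, 0.005, 0, 0, 0, -1]
    - [0, 0, 0.01, 0, 0, 0, -1]
    - [0, 0, 0.01, 0, 0, 0, -1]

```text
clock: 11.05
position: [579.0, 258.6, 258.3]
ee_rot: [1.0, 0.025, 0.0, 0.0]
contact_force: [-0.0, 0.3, -0.7]
gripper_width: 14.9
grasp_force: 59.5
```

Request:
carry_out:
  rows:
    - [0, 0, 0.005, 0, 0, 0, -1]
    - [0, 0, 0.01, 0, 0, 0, -1]
    - [0, 0, 0.01, 0, 0, 0, -1]

```text
clock: 11.42
position: [579.0, 258.6, 256.2]
ee_rot: [1.0, 0.025, 0.0, 0.001]
contact_force: [0.6, 0.8, -1.0]
gripper_width: 15.1
grasp_force: 59.5
```

Request:
carry_out:
  rows:
    - [0, 0, 0.005, 0, 0, 0, -1]
    - [0, 0, 0.01, 0, 0, 0, -1]
    - [0, 0, 0.01, 0, 0, 0, -1]

```text
clock: 11.8
position: [579.0, 258.6, 254.2]
ee_rot: [1.0, 0.025, 0.0, 0.001]
contact_force: [-0.3, -0.5, -1.3]
gripper_width: 14.8
grasp_force: 59.5
```

Request:
carry_out:
  rows:
    - [0, 0, 0.005, 0, 0, 0, -1]
    - [0, 0, 0.01, 0, 0, 0, -1]
    - [0, 0, 0.01, 0, 0, 0, -1]

```text
clock: 12.18
position: [579.0, 258.5, 252.2]
ee_rot: [1.0, 0.025, 0.0, 0.001]
contact_force: [0.3, 0.1, -0.2]
gripper_width: 14.9
grasp_force: 59.5
```

Request:
carry_out:
  rows:
    - [0, 0, 0.005, 0, 0, 0, -1]
    - [0, 0, 0.01, 0, 0, 0, -1]
    - [0, 0, 0.01, 0, 0, 0, -1]

```text
clock: 12.55
position: [579.0, 258.5, 250.2]
ee_rot: [1.0, 0.025, 0.0, 0.001]
contact_force: [0.1, 0.4, -0.2]
gripper_width: 15.0
grasp_force: 59.5
```

Request:
carry_out:
  rows:
    - [0, 0, 0.005, 0, 0, 0, -1]
    - [0, 0, 0.01, 0, 0, 0, -1]
    - [0, 0, 0.01, 0, 0, 0, -1]

```text
clock: 12.92
position: [579.0, 258.5, 248.2]
ee_rot: [1.0, 0.025, 0.0, 0.001]
contact_force: [0.1, 0.2, -0.9]
gripper_width: 15.0
grasp_force: 59.5
```

Request:
carry_out:
  rows:
    - [0, 0, 0.005, 0, 0, 0, -1]
    - [0, 0, 0.01, 0, 0, 0, -1]
    - [0, 0, 0.01, 0, 0, 0, -1]

```text
clock: 13.3
position: [579.0, 258.6, 246.3]
ee_rot: [1.0, 0.025, 0.0, 0.0]
contact_force: [0.0, -0.1, -0.3]
gripper_width: 15.2
grasp_force: 59.5
```

Request:
carry_out:
  rows:
    - [0, 0, 0.005, 0, 0, 0, -1]
    - [0, 0, 0.01, 0, 0, 0, -1]
    - [0, 0, 0.01, 0, 0, 0, -1]

```text
clock: 13.68
position: [579.1, 258.6, 245.0]
ee_rot: [1.0, 0.025, 0.001, 0.0]
contact_force: [-1.0, -0.2, 3.8]
gripper_width: 14.8
grasp_force: 60.0
```

Run:
```python
from h import *
from bench import arm
s=arm.read_state();T=s['position'];print(T,s['contact_force'],s['joints'].round(3))
c=arm.calibration("wrist");p,d=arm.get_image("wrist");np.savez("w4.npz",p=p,d=d,**c)
hsv=cv2.cvtColor(p,cv2.COLOR_RGB2HSV);br=((hsv[...,0]>5)&(hsv[...,0]<25)&(hsv[...,1]>110)&(hsv[...,2]>70)).astype(np.uint8);br[:,:250]=0;br[:,320:]=0
P=cloud(c,d,cv2.erode(br,np.ones((3,3)))>0)
from scipy.optimize import least_squares
X=(P-T)@RX;Y=(P-T)[:,2];f=least_squares(lambda q:np.hypot(X-q[0],Y-q[1])-45,[0,-190],loss='soft_l1');print("lid centre rel TCP",f.x,"world z",f.x[1]+T[2],"lowest seen",P[:,2].min())
ps,ds=arm.get_image("scene")
a=cv2.resize(ps[190:270,290:390],(480,384),interpolation=cv2.INTER_CUBIC);b=cv2.resize(p[60:,120:440],(300,338))
o=np.zeros((384,780,3),np.uint8);o[:,:480]=a;o[:338,480:]=b
cv2.imwrite("pics/w4.png",o[:,:,::-1])
```

```text
[579.14234179 258.64238233 245.01853948] [-1.00389341 -0.19192527  3.7650299 ] [ 0.675  0.546 -0.163  0.002 -0.862  0.946]
lid centre rel TCP [  -2.69880842 -190.92864857] world z 54.0898909111298 lowest seen 57.819371096889256
```

View pics/w4.png

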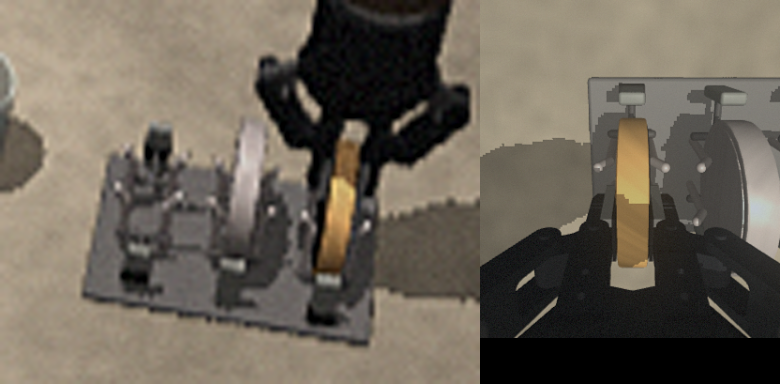

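The lid is between the tines (wrist crop columns 617–648, tines at 600 and 665) and the force has risen to about 4 N. I'll go down half a millimetre to confirm it has settled.

Request:
carry_out:
  rows:
    - [-0.002, 0, 0.003, 0, 0, 0, -1]
    - [-0.002, 0, 0.003, 0, 0, 0, -1]
    - [-0.002, 0, 0.003, 0, 0, 0, -1]

```text
clock: 14.15
position: [578.9, 258.6, 244.5]
ee_rot: [1.0, 0.025, 0.001, 0.0]
contact_force: [-0.1, -0.3, 5.0]
gripper_width: 15.1
grasp_force: 60.3
```

Settled at about 5.5 N with no side force. Releasing, with a limited opening so the fingers stay clear of the steel lid.

Request:
carry_out:
  rows:
    - [0, 0, 0, 0, 0, 0, -0.5]
    - [0, 0, 0, 0, 0, 0, -0.3]
    - [0, 0, 0, 0, 0, 0, -0.1]
    - [0, 0, 0, 0, 0, 0, -0.1]
    - [0, 0, 0, 0, 0, 0, -0.1]

```text
clock: 14.78
position: [578.6, 258.6, 243.7]
ee_rot: [1.0, 0.025, 0.0, 0.0]
contact_force: [0.7, -0.3, -0.4]
gripper_width: 38.1
grasp_force: 0.0
```

Request:
carry_out:
  rows:
    - [0, 0, -0.03, 0, 0, 0, -0.1]
    - [0, 0, -0.1, 0, 0, 0, -0.1]
    - [0, 0, -0.3, 0, 0, 0, -0.1]
    - [0, 0, -0.55, 0, 0, 0, -0.1]
    - [0, 0, -0.75, 0, 0, 0, -0.1]
    - [0, 0, -0.75, 0, 0, 0, -0.1]

```text
clock: 15.52
position: [578.9, 258.8, 399.8]
ee_rot: [1.0, 0.026, 0.005, -0.002]
contact_force: [1.2, -0.2, 0.1]
gripper_width: 38.6
grasp_force: 0.0
```

Run:
```python
from h import *
from bench import arm
s=arm.read_state();T=s['position'];print(s['clock'],T)
c=arm.calibration("wrist");p,d=arm.get_image("wrist");np.savez("w5.npz",p=p,d=d,**c)
hsv=cv2.cvtColor(p,cv2.COLOR_RGB2HSV);br=((hsv[...,0]>5)&(hsv[...,0]<25)&(hsv[...,1]>110)&(hsv[...,2]>70)).astype(np.uint8)
br=cv2.morphologyEx(br,cv2.MORPH_OPEN,np.ones((3,3)));k,l,st,_=cv2.connectedComponentsWithStats(br);i=1+st[1:,4].argmax()
P=cloud(c,d,cv2.erode((l==i).astype(np.uint8),np.ones((3,3)))>0);L=(P-RC)@np.c_[RX,RY,Z]
print(st[i],L.min(0).round(1),L.max(0).round(1),np.median(L,0).round(1))
B2=B-1.8*TY+.5*AX+1*D
R=RG;mid=slot(-60,400,-90);print("mid",mid);plan(s,grasp(B2,85,12),R)
```

```text
15.525 [578.91791913 258.78360212 399.82821433]
[276 158  17  56 808] [-0.5 51.2 62.7] [ 44.7  64.6 101.6] [26.3 58.  91.9]
mid [492.23843383 134.87515248 400.        ]
row [-0.5983  2.7812  0.3436] [0.1265 0.1303 0.4915] dist 573.1 deg 94.3
```

Lid_a is standing between its tines with its top at about 101 mm. Now for lid_b.

Request:
carry_out:
  rows:
    - [-0.2, 1.0, 0.1, 0.127, 0.13, 0.491, 0]
    - [-0.2, 1.0, 0.1, 0.127, 0.13, 0.491, 0]
    - [-0.2, 1.0, 0.1, 0.127, 0.13, 0.491, 0]
    - [-0.2, 1.0, 0.1, 0.127, 0.13, 0.491, 0]
    - [-0.2, 1.0, 0.1, 0.127, 0.13, 0.491, 0]
    - [-0.2, 1.0, 0.1, 0.127, 0.13, 0.491, 0]
    - [-0.2, 1.0, 0.1, 0.127, 0.13, 0.491, 0]
    - [-0.2, 1.0, 0.1, 0.127, 0.13, 0.491, 0]
    - [-0.2, 1.0, 0.1, 0.127, 0.13, 0.491, 0]
    - [-0.2, 1.0, 0.1, 0.127, 0.13, 0.491, 0]

```text
clock: 16.82
position: [547.8, 56.5, 372.5]
ee_rot: [0.698, -0.67, 0.177, -0.181]
contact_force: [-0.1, -0.1, -0.0]
gripper_width: 42.8
grasp_force: 0.0
```

```bash
cat >> h.py <<'E'
B2=B-1.8*TY+.5*AX+1*D
E
python3 - <<'E'
from h import *
from bench import arm
s=arm.read_state();print(s['clock'],s['position'],s['joints'].round(2));plan(s,grasp(B2,85,12),RG)
E
```

```text
16.825 [547.76593849  56.47989936 372.45149378] [ 0.4   0.2  -0.56  0.51 -0.37 -0.8 ]
row [1.781  0.4331 0.0254] [ 0.0038 -0.0014  0.0009] dist 366.6 deg 0.7
```

Request:
carry_out:
  rows:
    - [0.9, 0.22, 0.0, 0.004, -0.001, 0.001, 0]
    - [0.9, 0.22, 0.0, 0.004, -0.001, 0.001, 0]
    - [0.9, 0.22, 0.0, 0.004, -0.001, 0.001, 0]
    - [0.9, 0.22, 0.0, 0.004, -0.001, 0.001, 0]

```text
clock: 17.32
position: [516.7, -127.5, 352.2]
ee_rot: [0.694, -0.672, 0.18, -0.187]
contact_force: [-0.0, 0.5, 0.5]
gripper_width: 42.6
grasp_force: 0.0
```

Request:
carry_out:
  rows:
    - [0.88, 0.213, 0.025, 0, 0, 0, 0]
    - [0.88, 0.213, 0.025, 0, 0, 0, 0]
    - [0.88, 0.213, 0.025, 0, 0, 0, 0]
    - [0.88, 0.213, 0.025, 0, 0, 0, 0]
    - [0.88, 0.213, 0.025, 0, 0, 0, 0]

```text
clock: 17.95
position: [490.0, -301.2, 326.6]
ee_rot: [0.696, -0.67, 0.18, -0.187]
contact_force: [0.4, 1.1, 0.0]
gripper_width: 42.8
grasp_force: 0.0
```

Run:
```python
from h import *
from bench import arm
s=arm.read_state();print(s['clock'],s['position'],s['joints'].round(2));plan(s,grasp(B2,0,12),RG)
c=arm.calibration("wrist");p,d=arm.get_image("wrist")
hsv=cv2.cvtColor(p,cv2.COLOR_RGB2HSV)
br=((hsv[...,0]>5)&(hsv[...,0]<25)&(hsv[...,1]>110)&(hsv[...,2]>70)).astype(np.uint8)
br=cv2.morphologyEx(br,cv2.MORPH_OPEN,np.ones((5,5)));k,l,st,_=cv2.connectedComponentsWithStats(br)
from scipy.optimize import least_squares
for i in range(1,k):
    P=cloud(c,d,cv2.erode((l==i).astype(np.uint8),np.ones((5,5)))>0)-B2
    if len(P)<300 or np.linalg.norm(np.median(P,0))>80:continue
    X=P@TY;Y=P@-D
    f=least_squares(lambda q:np.hypot(X-q[0],Y-q[1])-45,[0,0],loss='soft_l1')
    print(st[i],"centre off TY,-D",f.x.round(2),"rms",np.sqrt((f.fun**2).mean()).round(2),"AX",np.percentile(P@AX,[3,50,97]).round(2))
```

```text
17.95 [ 489.99609134 -301.23196556  326.57251876] [-0.33  0.31 -0.24 -0.35 -0.56  0.62]
row [0.0064 0.0051 0.4171] [-0.0006  0.0003 -0.    ] dist 83.4 deg 0.1
[ 272  162   23  107 2311] centre off TY,-D [ 0.05 -1.43] rms 0.56 AX [-5.99  0.27  6.12]
```

Request:
carry_out:
  rows:
    - [0.006, 0.004, 0.15, -0.001, 0, 0, 0.0]
    - [0.006, 0.004, 0.3, -0.001, 0, 0, 0.0]
    - [0.006, 0.004, 0.36, -0.001, 0, 0, 0.0]
    - [0.006, 0.004, 0.4, -0.001, 0, 0, 0.0]
    - [0.006, 0.004, 0.418, -0.001, 0, 0, 0.0]
    - [0.006, 0.004, 0.418, -0.001, 0, 0, 0.0]

```text
clock: 18.75
position: [531.6, -301.3, 255.2]
ee_rot: [0.696, -0.669, 0.18, -0.187]
contact_force: [-0.6, 0.6, -0.3]
gripper_width: 42.4
grasp_force: 0.0
```

Request:
carry_out:
  rows:
    - [0, 0, 0, 0, 0, 0, -0.4]
    - [0, 0, 0, 0, 0, 0, -0.7]
    - [0, 0, 0, 0, 0, 0, -1]
    - [0, 0, 0, 0, 0, 0, -1]
    - [0, 0, 0, 0, 0, 0, -1]

```text
clock: 19.38
position: [531.4, -301.6, 255.4]
ee_rot: [0.696, -0.669, 0.18, -0.187]
contact_force: [-3.8, 0.6, 4.9]
gripper_width: 15.1
grasp_force: 59.0
```

Request:
carry_out:
  rows:
    - [0, 0, -0.05, 0, 0, 0, -1]
    - [0, 0, -0.15, 0, 0, 0, -1]
    - [0, 0, -0.35, 0, 0, 0, -1]
    - [0, 0, -0.6, 0, 0, 0, -1]
    - [0, 0, -0.8, 0, 0, 0, -1]
    - [0, 0, -0.8, 0, 0, 0, -1]

```text
clock: 20.12
position: [449.8, -304.6, 397.5]
ee_rot: [0.696, -0.669, 0.183, -0.188]
contact_force: [-0.0, -0.0, -1.5]
gripper_width: 14.8
grasp_force: 59.4
```

Request:
carry_out:
  rows:
    - [-0.95, -0.25, 0.18, -0.131, -0.134, -0.491, -1]
    - [-0.95, -0.25, 0.18, -0.131, -0.134, -0.491, -1]
    - [-0.95, -0.25, 0.18, -0.131, -0.134, -0.491, -1]
    - [-0.95, -0.25, 0.18, -0.131, -0.134, -0.491, -1]
    - [-0.95, -0.25, 0.18, -0.131, -0.134, -0.491, -1]
    - [-0.95, -0.25, 0.18, -0.131, -0.134, -0.491, -1]
    - [-0.95, -0.25, 0.18, -0.131, -0.134, -0.491, -1]
    - [-0.95, -0.25, 0.18, -0.131, -0.134, -0.491, -1]
    - [-0.95, -0.25, 0.18, -0.131, -0.134, -0.491, -1]
    - [-0.95, -0.25, 0.18, -0.131, -0.134, -0.491, -1]

```text
clock: 21.38
position: [505.1, -112.0, 385.9]
ee_rot: [1.0, 0.025, -0.004, -0.001]
contact_force: [-0.4, 0.1, 0.3]
gripper_width: 15.0
grasp_force: 59.3
```

Run:
```python
from h import *
from bench import arm
s=arm.read_state();print(s['clock'],s['position'],s['joints'].round(2));plan(s,slot(-60.7,385,2.5),RP)
```

```text
21.375 [ 505.12457421 -112.04801172  385.88623421] [ 0.09  0.22 -0.28 -0.   -1.08  1.53]
row [ 0.4604 -1.232   0.0042] [-0.001   0.0028  0.0005] dist 263.1 deg 0.5
```

Request:
carry_out:
  rows:
    - [0.23, -0.6, 0.0, -0.001, 0.003, 0, -1]
    - [0.23, -0.6, 0.0, -0.001, 0.003, 0, -1]
    - [0.23, -0.6, 0.0, -0.001, 0.003, 0, -1]
    - [0.23, -0.6, 0.0, -0.001, 0.003, 0, -1]

```text
clock: 21.88
position: [544.9, 10.2, 386.6]
ee_rot: [1.0, 0.026, 0.001, 0.0]
contact_force: [0.2, -0.8, -0.1]
gripper_width: 15.0
grasp_force: 59.4
```

Request:
carry_out:
  rows:
    - [0.23, -0.63, 0.0, 0, 0, 0, -1]
    - [0.23, -0.63, 0.0, 0, 0, 0, -1]
    - [0.23, -0.63, 0.0, 0, 0, 0, -1]
    - [0.23, -0.63, 0.1, 0, 0, 0, -1]
    - [0.23, -0.63, 0.25, 0, 0, 0, -1]
    - [0.23, -0.63, 0.32, 0, 0, 0, -1]
    - [0.23, -0.63, 0.32, 0, 0, 0, -1]

```text
clock: 22.75
position: [584.7, 137.0, 322.4]
ee_rot: [1.0, 0.025, 0.001, 0.001]
contact_force: [-0.5, 0.2, -0.0]
gripper_width: 15.3
grasp_force: 59.4
```

Run:
```python
from h import *
from bench import arm
s=arm.read_state();T=s['position'];print(s['clock'],T,s['contact_force']);plan(s,slot(-60.7,290,2.5),RP)
c=arm.calibration("wrist");p,d=arm.get_image("wrist");np.savez("w6.npz",p=p,d=d,**c)
hsv=cv2.cvtColor(p,cv2.COLOR_RGB2HSV);br=((hsv[...,0]>5)&(hsv[...,0]<25)&(hsv[...,1]>110)&(hsv[...,2]>70)).astype(np.uint8);br[:,:250]=0;br[:,320:]=0
P=cloud(c,d,cv2.erode(br,np.ones((3,3)))>0);from scipy.optimize import least_squares
X=(P-T)@RX;Y=(P-T)[:,2];f=least_squares(lambda q:np.hypot(X-q[0],Y-q[1])-45,[0,-190],loss='soft_l1');print("lid centre rel TCP",f.x)
o=cv2.resize(p[100:310,140:420],(784,588),interpolation=cv2.INTER_CUBIC)
cv2.imwrite("pics/w6.png",o[:,:,::-1])
```

```text
22.75 [584.66303855 137.02298351 322.39438208] [-0.45364471  0.18157758 -0.04469846]
row [ 0.0002 -0.0086  0.162 ] [ 0.0005 -0.0004  0.0004] dist 32.4 deg 0.1
lid centre rel TCP [  -2.37383673 -191.10501145]
```

View pics/w6.png

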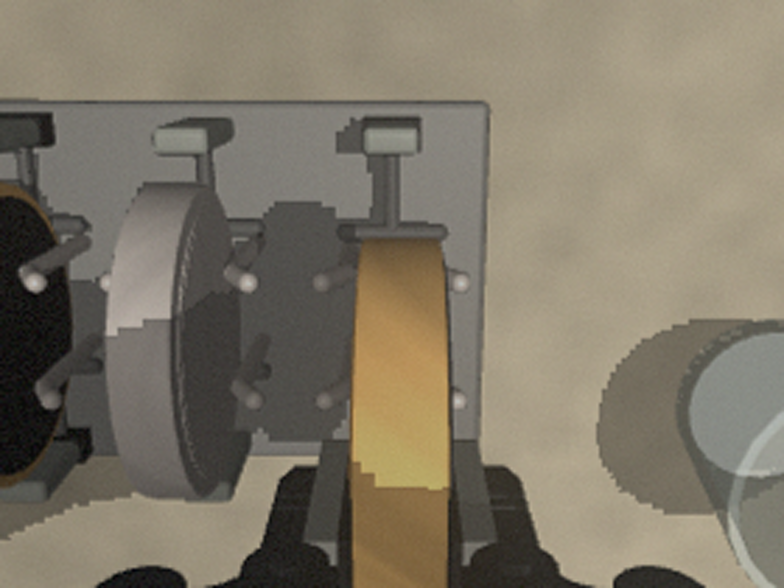

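The slot midpoint is at column ~391 (tips 321/461) and the lid at ~401. That puts the lid about 2.4 mm off, so I'll shift it toward +y and descend.

Request:
carry_out:
  rows:
    - [0, -0.012, 0.06, 0, 0, 0, -1]
    - [0, -0.012, 0.11, 0, 0, 0, -1]
    - [0, -0.012, 0.13, 0, 0, 0, -1]
    - [0, -0.012, 0.15, 0, 0, 0, -1]
    - [0, -0.012, 0.16, 0, 0, 0, -1]
    - [0, -0.012, 0.16, 0, 0, 0, -1]

```text
clock: 23.55
position: [584.8, 140.6, 291.1]
ee_rot: [1.0, 0.026, 0.002, 0.0]
contact_force: [1.0, -0.5, -1.1]
gripper_width: 14.9
grasp_force: 59.4
```

Request:
carry_out:
  rows:
    - [0, 0, 0.015, 0, 0, 0, -1]
    - [0, 0, 0.03, 0, 0, 0, -1]
    - [0, 0, 0.045, 0, 0, 0, -1]
    - [0, 0, 0.055, 0, 0, 0, -1]
    - [0, 0, 0.055, 0, 0, 0, -1]

```text
clock: 24.18
position: [584.8, 140.6, 279.9]
ee_rot: [1.0, 0.026, 0.001, 0.0]
contact_force: [0.6, -0.1, -0.3]
gripper_width: 14.9
grasp_force: 59.4
```

Request:
carry_out:
  rows:
    - [0, 0, 0.01, 0, 0, 0, -1]
    - [0, 0, 0.02, 0, 0, 0, -1]
    - [0, 0, 0.025, 0, 0, 0, -1]
    - [0, 0, 0.025, 0, 0, 0, -1]

```text
clock: 24.68
position: [584.8, 140.5, 275.0]
ee_rot: [1.0, 0.026, 0.002, 0.0]
contact_force: [0.5, 0.3, -0.7]
gripper_width: 15.1
grasp_force: 59.4
```

Request:
carry_out:
  rows:
    - [0, 0.006, 0, 0, 0, 0, -1]
    - [0, 0.006, 0.01, 0, 0, 0, -1]
    - [0, 0.006, 0.02, 0, 0, 0, -1]
    - [0, 0.006, 0.03, 0, 0, 0, -1]
    - [0, 0.006, 0.03, 0, 0, 0, -1]

```text
clock: 25.3
position: [584.9, 139.3, 268.9]
ee_rot: [1.0, 0.026, 0.001, 0.0]
contact_force: [0.0, 0.2, -0.9]
gripper_width: 14.8
grasp_force: 59.4
```

Request:
carry_out:
  rows:
    - [0, 0, 0.005, 0, 0, 0, -1]
    - [0, 0, 0.01, 0, 0, 0, -1]
    - [0, 0, 0.01, 0, 0, 0, -1]

```text
clock: 25.68
position: [584.9, 139.3, 267.1]
ee_rot: [1.0, 0.026, 0.002, 0.0]
contact_force: [0.0, 0.8, -0.7]
gripper_width: 14.9
grasp_force: 59.4
```

Request:
carry_out:
  rows:
    - [0, 0, 0.005, 0, 0, 0, -1]
    - [0, 0, 0.01, 0, 0, 0, -1]
    - [0, 0, 0.01, 0, 0, 0, -1]

```text
clock: 26.05
position: [584.9, 139.4, 265.1]
ee_rot: [1.0, 0.026, 0.002, 0.0]
contact_force: [-0.0, 0.3, -1.1]
gripper_width: 14.9
grasp_force: 59.4
```

Request:
carry_out:
  rows:
    - [0, 0, 0.005, 0, 0, 0, -1]
    - [0, 0, 0.01, 0, 0, 0, -1]
    - [0, 0, 0.01, 0, 0, 0, -1]

```text
clock: 26.42
position: [584.9, 139.3, 263.1]
ee_rot: [1.0, 0.026, 0.002, 0.0]
contact_force: [0.3, -0.6, -1.1]
gripper_width: 14.8
grasp_force: 59.4
```

Request:
carry_out:
  rows:
    - [0, 0, 0.005, 0, 0, 0, -1]
    - [0, 0, 0.01, 0, 0, 0, -1]
    - [0, 0, 0.01, 0, 0, 0, -1]

```text
clock: 26.8
position: [584.9, 139.3, 261.0]
ee_rot: [1.0, 0.026, 0.002, 0.0]
contact_force: [-0.7, 0.5, -0.1]
gripper_width: 14.9
grasp_force: 59.4
```

Request:
carry_out:
  rows:
    - [0, 0, 0.005, 0, 0, 0, -1]
    - [0, 0, 0.01, 0, 0, 0, -1]
    - [0, 0, 0.01, 0, 0, 0, -1]

```text
clock: 27.18
position: [584.9, 139.3, 259.1]
ee_rot: [1.0, 0.026, 0.002, 0.0]
contact_force: [-0.4, 1.1, -1.1]
gripper_width: 15.0
grasp_force: 59.4
```

Request:
carry_out:
  rows:
    - [0, 0, 0.005, 0, 0, 0, -1]
    - [0, 0, 0.01, 0, 0, 0, -1]
    - [0, 0, 0.01, 0, 0, 0, -1]

```text
clock: 27.55
position: [585.0, 139.4, 257.6]
ee_rot: [1.0, 0.026, 0.002, 0.0]
contact_force: [-0.9, 0.4, 2.3]
gripper_width: 15.4
grasp_force: 59.7
```

Contact. One small step, eased sideways as for the first lid.

Request:
carry_out:
  rows:
    - [-0.003, 0, 0.003, 0, 0, 0, -1]
    - [-0.003, 0, 0.004, 0, 0, 0, -1]
    - [-0.003, 0, 0.004, 0, 0, 0, -1]

```text
clock: 27.92
position: [584.6, 139.4, 256.9]
ee_rot: [1.0, 0.026, 0.002, 0.0]
contact_force: [0.6, -0.7, 4.1]
gripper_width: 15.5
grasp_force: 60.0
```

Settled at about 5 N with a soft response. Release and retreat upward.

Request:
carry_out:
  rows:
    - [0, 0, 0, 0, 0, 0, -0.5]
    - [0, 0, 0, 0, 0, 0, -0.3]
    - [0, 0, 0, 0, 0, 0, -0.1]
    - [0, 0, 0, 0, 0, 0, -0.1]
    - [0, 0, 0, 0, 0, 0, -0.1]

```text
clock: 28.55
position: [584.4, 139.3, 256.3]
ee_rot: [1.0, 0.026, 0.002, 0.0]
contact_force: [0.3, -0.5, -0.0]
gripper_width: 38.7
grasp_force: 0.0
```

Request:
carry_out:
  rows:
    - [0, 0, -0.03, 0, 0, 0, -0.1]
    - [0, 0, -0.1, 0, 0, 0, -0.1]
    - [0, 0, -0.3, 0, 0, 0, -0.1]
    - [0, 0, -0.55, 0, 0, 0, -0.1]
    - [-0.1, 0, -0.75, 0, 0, 0, -0.1]
    - [-0.4, 0, -0.75, 0, 0, 0, -0.1]
    - [-0.4, 0, -0.75, 0, 0, 0, -0.1]
    - [-0.4, 0, -0.75, 0, 0, 0, -0.1]

```text
clock: 29.55
position: [504.0, 135.3, 407.6]
ee_rot: [1.0, 0.026, 0.003, -0.0]
contact_force: [0.4, 0.0, -0.1]
gripper_width: 38.4
grasp_force: 0.0
```

Run:
```python
from h import *
from bench import arm
s=arm.read_state();T=s['position'];print(s['clock'],T)
c=arm.calibration("wrist");p,d=arm.get_image("wrist");ps,ds=arm.get_image("scene")
hsv=cv2.cvtColor(p,cv2.COLOR_RGB2HSV);br=((hsv[...,0]>5)&(hsv[...,0]<25)&(hsv[...,1]>110)&(hsv[...,2]>70)).astype(np.uint8)
br=cv2.morphologyEx(br,cv2.MORPH_OPEN,np.ones((3,3)));k,l,st,_=cv2.connectedComponentsWithStats(br)
for i in range(1,k):
    if st[i,4]<150:continue
    P=cloud(c,d,cv2.erode((l==i).astype(np.uint8),np.ones((3,3)))>0);L=(P-RC)@np.c_[RX,RY,Z]
    print(st[i],L.min(0).round(1),L.max(0).round(1))
a=cv2.resize(ps[190:270,290:390],(400,320),interpolation=cv2.INTER_CUBIC);b=cv2.resize(p,(400,300))
o=np.zeros((320,800,3),np.uint8);o[:,:400]=a;o[:300,400:]=b
cv2.imwrite("pics/w7.png",o[:,:,::-1])
```

```text
29.55 [503.968183   135.26977802 407.612734  ]
[139  71  28  53 878] [-2.1 49.3 66.4] [ 43.   64.  101.5]
[274  70  19  55 881] [ -2.4 -68.5  83.2] [ 41.9 -54.8 113.7]
[141 124  33  39 652] [-39.7  49.4  72.5] [ -4.6  63.9 101.8]
[274 125  18  38 565] [-37.  -68.3  90.5] [ -4.9 -54.7 112.4]
```

View pics/w7.png

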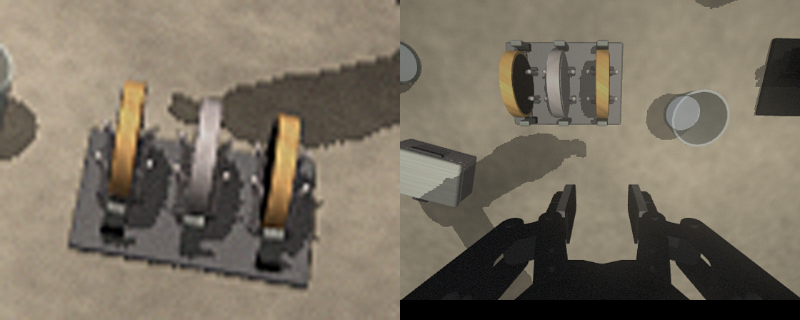

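Both bamboo lids stand upright in the outer slots (scene crop: ~125,140 and ~283,165). The steel lid is still in the middle at (205,160), and the arm is clear.

```bash
python3 -c "
from bench import arm
print(arm.job_done())"
```

```text
the job is handed in; nothing more can be done
None
```

Both bamboo lids now stand upright in the rack's free slots, lid_a in the left and lid_b in the right; each was lowered until it settled at about 5 N before I let go, the steel lid is still in its slot, and the job was handed in at about 29.6 s.

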